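# Set out the glass rod rest for a ribbon cane and a bead

### The arm

A 6-joint arm with a two-finger parallel gripper is mounted at the origin on a cart in front of the work surface, level with it; the furniture and walls round the work are solid. World frame = base frame: x ahead of the robot, y to its left, z up, the work surface at z = 0. Lengths are in m, angles in rad, forces in N, time in s.
With the tool pointing down it reaches from about 0.375 to 0.9 m from the base axis. Payload 3.1 kg.
Tool frame: the origin (TCP) lies where the fingers leave the gripper's body, on its centre line; the fingertips stand 70 mm ahead of it and the grasp point (between the pads) lies 51 mm ahead of it; z points along the fingers, y is the line along which they close (so a half turn about z gives the same grasp; the last joint's range is limited). The gripper opens to 87 mm and grips with 3 to 60 N. Pads are 19 mm wide; open, the fingers measure 117 mm over their backs; the gripper's body (75 mm by 190 mm) begins 51 mm behind the grasp point.
Start: joints at [-1.522, 0.527, 1.433, -0, 1.181, -0.178], TCP at [0.141, -0.609, 0.292] pointing down, gripper open.
Joint ranges: [-3.08, 3.08], [-0.75, 2.2], [0.22, 2.44], [-1.43, 4.57], [0, 2.65], [-2.85, 2.85]. Speed limits (rad/s): [2.79, 2.79, 3.14, 3.14, 3.14, 3.14].

### API

Orientations are given as a unit quaternion [x, y, z, w].
In Python, from rig import robot gives the robot as it stands.
- The arm moves only by the tool send_rows, never from a script. Its argument "deltas" is text: rows parted by semicolons, each of 7 numbers parted by spaces: the shift along the tool's x, y, z in mm, then the turn, a rotation vector about the tool's x, y, z in degrees, then the opening, from 0 (shut) to 1 (fully open). A call has 1 to 10 rows; each row shifts and turns the commanded pose from where the row before left it, along the tool's axes as they then stand; what a row does not reach is not made up. A row lasts 1/8 s, in which the tool goes at most 62.5 mm and 10.7 degrees, less where a joint would pass 70% of its speed; a pose out of reach is approached as far as the arm can. A call is refused whole if a number of a shift passes 62.5 or a number of a turn 10.7, either way. A call with a gripper value outside its range is refused whole. The fingers move at their own pace and stop on an object; "newtons" is the grip in N (left out, the last holds). Time passes only in rows, so rows that do not move let the fingers close. It gives the time, the measured TCP pose, the force, the opening and the grip force at its end, in the units of the state.
- robot.get_obs(): the state, without advancing time (a new reading comes with each control period).
- robot.camera(name): name is "scene" or "top"; returns a dict with "image" (400x640x3 uint8, red, green, blue), "depth" (400x640 float32, m along the optical axis (not along the pixel's ray), 0 where there is no reading), "fovy" (degrees; the focal length in pixels is half the picture's height over the tangent of half this angle, whatever the lens; pixels are square), "cx", "cy" (the principal point, pixels), "rvec" (rotation vector, rad) and "tvec" (3), from world to camera coordinates, as OpenCV has them. Camera axes: x right, y down, z forward; pixel columns grow to the right and rows downward; lengths in m; the calibration is good to about 2 mm. A picture is of the moment at which its call begins.
- robot.hand_in(): hands the job in; it is judged then, once.
Trained networks look in the newest picture that a camera, given by its name, has taken for a name from the list of things; names that differ only in an ending like _2 or _b are one class to them, and where a whole thing is asked for, a point or a joint stands for the part that bears it (a point fixed in the world has none). Each returns a list of dicts, best first, with "p" (0 to 1); they miss things now and then, are a little off and sometimes report something else, mostly with a low value. They report only what shows in the picture. A call takes as long as a camera call.
- robot.find_in(camera, thing): "box" ([left, top, right, bottom] in pixels, round what is visible of it).
- robot.cut_out(camera, thing): "region" (400x640 bool, what is visible of it) and "box" ([left, top, right, bottom] in pixels, round what is visible of it).
The state is a dict: "time": time; "q": joint angles; "joint_velocities": joint speeds; "joint_torque": joint torques, N m; "position": TCP position; "tool_rot": TCP orientation; "ft_force": force on the tool from outside, world axes, zero at the start; "moment": the same for the moment, N m; "grip_width": finger opening in m; "grip_force": force on a finger pad.
Only numpy, scipy, OpenCV 4.12 (cv2) and the standard library are available. Lean on these libraries where they do the work, as an engineer would, in place of code of your own. Each camera call takes 0.05 s, during which the arm holds its last target. There are 200 camera calls.

### The job

Set out the notched rod rest for the next two pieces; the blue tube and the steel mandrel with the violet bead already lie in it and stay where they are. For the ribbon cane lay the yellow rod in the notch just left of the blue tube and the pink rod in the notch just right of it; for the bead lay the graphite reamer in the notch just left of the mandrel and the clear tube in the notch just right of it (left and right as you stand at the robot). Each must be laid in gently, without dropping it, and rest in the same notch of both combs, its middle about half-way between them.

Things in the scene. Friction and masses are not known exactly. Their poses are not given: they have to be found in the camera images.
- rod_rest: Fixed rod rest; origin under its centre on the table, x away from the robot, y left. Birch base 150 x 350 x 12 mm with two upright 5 mm steel combs at x = -64 and +64 mm, open between. Each comb has six 90-degree V notches 27 mm deep, bottoms at z = 32 mm, at y = 135, 81, 27, -27, -81, -135 mm. Rods lie along x, one notch in each comb. Four notches are empty, those at +81 and -81 taken.
- blue_tube_mid (a point): Middle of the translucent blue glass tube, on its axis (25 mm thick, 367 mm long along its y axis). It lies in the rest, in the second notch from the left or from the right end, and stays there.
- bead_mandrel_mid (a point): Middle of the steel mandrel, on its axis (wire 3 mm thick, 240 mm long along its y axis, violet glass bead 22 mm thick at one end, small upright plate at the other). It lies in the rest, in the second notch from the end that the blue tube does not have, and stays there.
- yellow_rod_mid (a point): Middle of the yellow glass rod, on its axis (21 mm thick, 252 mm long along its y axis, 0.13 kg). Starts on the table right of the rest, along world x within 0.15 rad. Seated in the notches its axis is 47 mm above the table.
- pink_rod_mid (a point): Middle of the pink glass rod, on its axis (18 mm thick, 286 mm long along its y axis, 0.12 kg). Starts on the table right of the rest, along world x within 0.15 rad. Seated in the notches its axis is 45 mm above the table.
- clear_tube_mid (a point): Middle of the clear whitish glass tube, on its axis (13 mm thick, 210 mm long along its y axis, 0.03 kg). Starts on the table right of the rest, along world x within 0.15 rad. Seated in the notches its axis is 41 mm above the table.
- reamer_mid (a point): Neck of the reamer, half-way along it, on its axis, 13 mm thick: grip here (235 mm long along its y axis; wooden handle 21 mm thick at +y, towards the robot; dark tapered graphite at -y; 0.07 kg). Starts on the table right of the rest, along world x within 0.15 rad, this point 9.5 mm up. Seated in the notches this point is about 43 mm above the table.

How it is judged:
By the outcome, as a careful person would: the job done as asked, in the order asked, and still so for the second after the job is handed in, with the robot touching nothing.
It also fails if it takes over 102 s, if anything falls off the work surface, if the arm or the gripper's body presses on something with over 40 N, if the wrist force passes 120 N, or if a joint passes its speed limit or range.

## Working session

There is one attempt and no reset: what is moved stays moved. The work goes in short steps, Python scripts to look and compute and a tool call to move; the robot and the scene stay as the last step left them, time stands still between calls to the robot, and variables do not carry over. Pictures are saved under pics/ and viewed, at most 14 in all, crops included, and the job is handed in when it is done.

Besides the shell and the picture viewer there is one more tool, called after "Emit:" by a JSON object that holds its "name" and its "arguments", one argument or row to a line. send_rows: Moves the arm, as the interface text tells. Its arguments: {"type":"object","properties":{"deltas":{"type":"string"},"newtons":{"type":"number"}},"required":["deltas"]}

```bash
mkdir -p pics; cat > h.py <<'E'
import numpy as np, cv2
from rig import robot
def cam(n):
    c=robot.camera(n); c['f']=200/np.tan(np.radians(c['fovy'])/2)
    c['R']=cv2.Rodrigues(np.array(c['rvec'],float))[0]; c['t']=np.array(c['tvec'],float).ravel(); return c
def world(c,u,v,d):
    p=np.stack([(u-c['cx'])/c['f']*d,(v-c['cy'])/c['f']*d,d],-1)
    return (p-c['t'])@c['R']
def save(c,n): cv2.imwrite('pics/'+n,c['image'][:,:,::-1])
def pts(c,reg):
    v,u=np.nonzero(reg&(c['depth']>0)); return world(c,u.astype(float),v.astype(float),c['depth'][v,u])
E
python3 - <<'E'
from h import *
np.set_printoptions(precision=4,suppress=True)
print(robot.get_obs())
for n in('top','scene'):
    c=cam(n); save(c,n+'0.png'); print(n,c['f'],-c['R'].T@c['t'],c['cx'],c['cy'])
    for t in ['rod_rest','blue_tube_mid','bead_mandrel_mid','yellow_rod_mid','pink_rod_mid','clear_tube_mid','reamer_mid']:
        for r in robot.cut_out(n,t)[:2]:
            p=pts(c,r['region'])
            print(t,round(r['p'],2),r['box'],r['region'].sum(), np.median(p,0) if len(p) else None, np.percentile(p,[2,98],axis=0).ravel() if len(p) else None)
E
```

```text
{'time': 0.0, 'q': array([-1.5215,  0.5284,  1.4339,  0.    ,  1.1814, -0.1785]), 'joint_velocities': array([-0.0025, -0.0003,  0.0013, -0.0009, -0.    ,  0.0013]), 'joint_torque': array([  0.0001, -44.0043, -17.6592,   0.0633,   0.0582,  -0.0002]), 'position': array([ 0.1412, -0.6082,  0.2913]), 'tool_rot': array([ 0.9935,  0.1137,  0.0001, -0.0011]), 'ft_force': array([-0.3678, -0.2837, -0.2279]), 'moment': array([ 0.0219,  0.0004, -0.0179]), 'grip_force': 0.0, 'grip_width': 0.08683481783650086}
top 370.8159873669508 [ 0.3912 -0.0413  0.9119] 321.96298732601707 193.4424719751577
rod_rest 0.83 [138.9, 148.9, 293.4, 227.8] 7919 [0.5616 0.1939 0.012 ] [0.4821 0.0409 0.0077 0.6402 0.3759 0.0529]
blue_tube_mid 0.87 [161.0, 107.5, 195.5, 262.1] 1652 [0.5643 0.2878 0.0593] [0.4003 0.2606 0.0487 0.7449 0.3147 0.0635]
blue_tube_mid 0.48 [139.1, 153.9, 291.1, 228.9] 7885 [0.5612 0.1929 0.012 ] [0.4808 0.041  0.0074 0.6397 0.3772 0.0521]
bead_mandrel_mid 0.45 [241.0, 146.4, 256.6, 241.4] 90 [0.6418 0.1181 0.038 ] [ 0.4398  0.1087 -0.0005  0.6637  0.1413  0.0474]
yellow_rod_mid 0.76 [397.7, 16
[... 849 characters left out ...]
3697 [0.5626 0.1731 0.0204] [0.4826 0.0325 0.0036 0.6507 0.3719 0.0556]
blue_tube_mid 0.94 [403.7, 166.0, 480.2, 222.1] 788 [0.6301 0.2752 0.0578] [0.408  0.2545 0.0152 0.7553 0.3241 0.0645]
yellow_rod_mid 0.55 [230.8, 200.9, 262.6, 252.7] 329 [ 0.5021 -0.2649  0.0201] [ 0.3819 -0.2772  0.0074  0.6262 -0.2488  0.0239]
pink_rod_mid 0.88 [187.2, 213.9, 211.6, 260.9] 391 [ 0.5307 -0.3896  0.018 ] [ 0.3919 -0.4019  0.0021  0.6389 -0.3767  0.0211]
clear_tube_mid 0.57 [265.9, 206.2, 294.1, 244.5] 148 [ 0.5191 -0.1883  0.0131] [ 0.4372 -0.1937  0.0032  0.6321 -0.1745  0.0158]
reamer_mid 0.54 [212.9, 210.1, 228.4, 249.7] 223 [ 0.4848 -0.3279  0.0178] [ 0.3931 -0.3358  0.0123  0.598  -0.3196  0.0228]
```

View pics/top0.png

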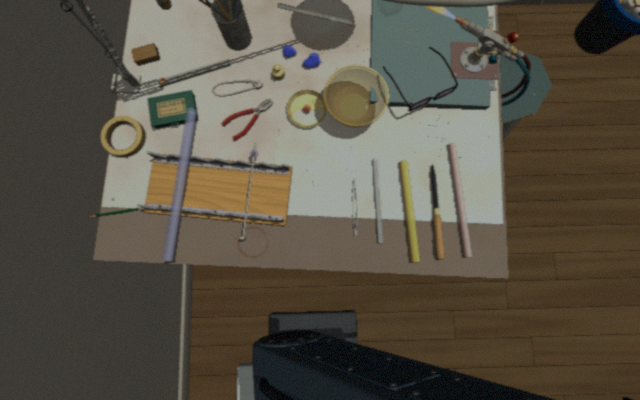

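View pics/scene0.png

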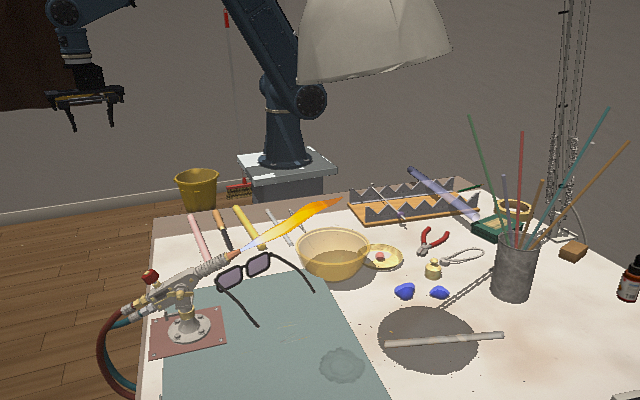

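The top view shows the blue tube across the rest at about (180,185), second notch from the left. The mandrel is at about (250,195), second from the right. From left to right, the loose pieces are a twisted cane (354,205, not needed), clear tube (378,200), yellow rod (409,210), reamer (437,212) and pink rod (459,200). The scene view agrees. Next I fit the axes.

```bash
cat >> h.py <<'E'
def project(c,P):
    q=np.atleast_2d(P)@c['R'].T+c['t']; return q[:,:2]/q[:,2:]*c['f']+[c['cx'],c['cy']]
def axis(c,reg,zmin):
    p=pts(c,reg); p=p[(p[:,2]>zmin)]
    q=p[:,:2].astype(np.float32)
    vx,vy,x0,y0=cv2.fitLine(q,cv2.DIST_HUBER,0,.001,.001).ravel()
    if vx<0: vx,vy=-vx,-vy
    s=(q-[x0,y0])@[vx,vy]; a,b=np.percentile(s,[.5,99.5]); m=(a+b)/2
    w=(q-[x0,y0])@[-vy,vx]
    return x0+m*vx,y0+m*vy,np.arctan2(vy,vx),b-a,np.percentile(p[:,2],90),w.std()*3.46
E
python3 - <<'E'
from h import *
np.set_printoptions(precision=4,suppress=True)
for n in('top','scene'):
    c=cam(n); print(n)
    for t,z in [('yellow_rod_mid',.01),('pink_rod_mid',.008),('reamer_mid',.006),('clear_tube_mid',.005),('blue_tube_mid',.05)]:
        r=robot.cut_out(n,t)[0]; print(t,np.array(axis(c,r['region'],z)))
    r=robot.cut_out(n,'rod_rest')[0]; p=pts(c,r['region'])
    b=p[(p[:,2]>.007)&(p[:,2]<.016)]
    print('base rect',cv2.minAreaRect((b[:,:2]*1000).astype(np.float32)),np.median(b[:,2]))
    k=p[p[:,2]>.045]
    # table check
    v,u=np.mgrid[200:240:4,300:345:4] if n=='top' else np.mgrid[230:245:3,300:310:2]
    print('table z',np.median(world(c,u.ravel()*1.,v.ravel()*1.,c['depth'][v,u].ravel())[:,2]))
    im=c['image'].copy()
    if n=='top': cr=im[130:250,130:300]
    else: cr=im[160:240,340:490]
    cv2.imwrite(f'pics/{n}_rest.png',cv2.resize(cr[:,:,::-1],None,fx=4.5,fy=4.5,interpolation=cv2.INTER_CUBIC))
E
```

```text
top
yellow_rod_mid [ 0.4986 -0.2564  0.0589  0.2448  0.0218  0.02  ]
pink_rod_mid [ 0.5235 -0.3818  0.0583  0.2808  0.0187  0.0165]
reamer_mid [ 0.4926 -0.3214  0.0065  0.2256  0.02    0.0161]
clear_tube_mid [ 0.5277 -0.1822  0.0186  0.2031  0.0138  0.0125]
blue_tube_mid [ 0.5739  0.2861 -0.1267  0.3617  0.0623  0.0229]
base rect ((564.6947021484375, 209.37257385253906), (349.61639404296875, 149.99485778808594), 82.97473907470703) 0.011659646916520392
table z -0.00020699694365597127
scene
yellow_rod_mid [ 0.504  -0.2654  0.0608  0.2463  0.023   0.0178]
pink_rod_mid [ 0.5637 -0.3876  0.0551  0.3476  0.0199  0.0175]
reamer_mid [ 0.4998 -0.3282  0.0128  0.2199  0.0213  0.0161]
clear_tube_mid [ 0.5721 -0.1881  0.012   0.2927  0.0148  0.0333]
blue_tube_mid [ 0.5788  0.2781 -0.1157  0.3584  0.0638  0.0176]
base rect ((570.7315673828125, 204.76210021972656), (351.0018310546875, 145.73512268066406), 82.9745864868164) 0.013694114442252662
table z 0.06606743526666259
```

View pics/top_rest.png

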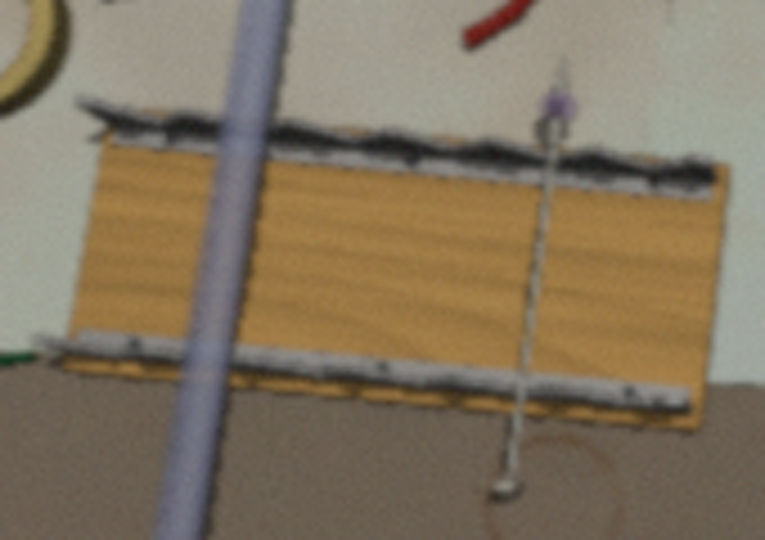

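View pics/scene_rest.png

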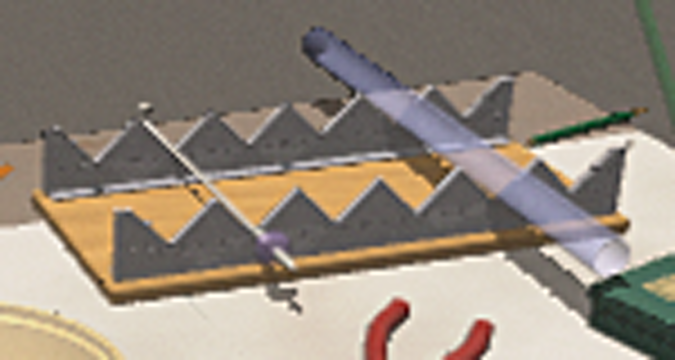

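The rest is yawed −0.123 rad, with its centre at about (0.567, 0.207). The two cameras disagree by about 6 mm, so I will calibrate against the gripper once it holds a rod. Now a helper to plan moves, and the first approach.

```bash
cat > plan.py <<'E'
from h import *
from scipy.spatial.transform import Rotation as Rn
# usage: go(x,y,z,yaw_deg): prints turn about tool z, then the total shift in turned tool axes (mm)
def go(x,y,z,yaw):
    o=robot.get_obs(); R=Rn.from_quat(o['tool_rot']).as_matrix(); p=o['position']
    y0=np.degrees(np.arctan2(R[1,0],R[0,0])); w=np.radians(yaw)
    T=np.array([[np.cos(w),np.sin(w),0],[np.sin(w),-np.cos(w),0],[0,0,-1]])
    print('t',round(o['time'],2),'pos',p.round(4),'yaw',y0.round(2),'tilt',np.degrees(np.arccos(-R[2,2])).round(2),'turn z',(y0-yaw).round(2),'then shift',(T.T@(np.array([x,y,z])-p)*1000).round(1),'grip',round(o['grip_width'],4),round(o['grip_force'],1),'F',np.round(o['ft_force'],1))
E
python3 - <<'E'
from plan import *
go(.501,-.260,.16,3.4)
c=cam('scene'); u=np.array([320.,380,440,370]);v=np.array([60.,60,30,80]); print(world(c,u,v,c['depth'][v.astype(int),u.astype(int)]).round(2))
E
```

```text
t 1.5 pos [ 0.1412 -0.6088  0.2922] yaw 13.05 tilt 0.0 turn z 9.65 then shift [ 379.9 -326.8  132.2] grip 0.0872 0.0 F [ 0.7 -1.   0.5]
[[ 1.1  -0.29  0.48]
 [ 1.14 -0.25  0.48]
 [ 1.12 -0.17  0.51]
 [-0.33  0.54  0.23]]
```

Emit:
{"name": "send_rows", "arguments": {
  "deltas": "20 -17 7 0 0 9.65 0.52;42 -36 14 0 0 0 0.52;42 -36 14 0 0 0 0.52;42 -36 14 0 0 0 0.52;42 -36 14 0 0 0 0.52;42 -36 14 0 0 0 0.52;42 -36 14 0 0 0 0.52;42 -36 14 0 0 0 0.52;42 -36 14 0 0 0 0.52;20 -17 10 0 0 0 0.52",
  "newtons": 15
}}

```text
time: 2.8
position: [0.4959, -0.2599, 0.1627]
tool_rot: [1.0, 0.031, 0.0, -0.0]
ft_force: [-0.0, -0.9, 0.4]
grip_width: 0.0454
grip_force: 0.0
```

```bash
python3 - <<'E'
from plan import *
go(.501,-.260,.074,3.4)
c=cam('scene'); 
cv2.imwrite('pics/s1.png',cv2.resize(c['image'][120:280,140:340,::-1],None,fx=4,fy=3.7,interpolation=cv2.INTER_CUBIC))
E
```

```text
t 2.8 pos [ 0.4959 -0.2599  0.1627] yaw 3.57 tilt 0.02 turn z 0.17 then shift [ 5.1  0.4 88.7] grip 0.0454 0.0 F [-0.  -0.9  0.4]
```

View pics/s1.png

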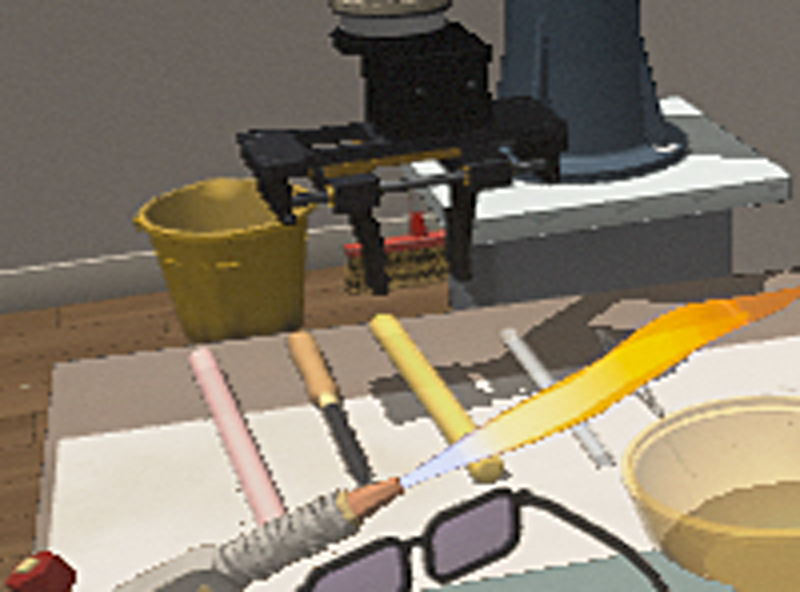

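The gripper stands open over the yellow rod, with its fingers at crop (380,290) and (460,280) either side of the line of the rod. I descend and grip.

Emit:
{"name": "send_rows", "arguments": {
  "deltas": "5 0 40 0 0 0.2 0.52;0 0 35 0 0 0 0.52;0 0 14 0 0 0 0.52;0 0 0 0 0 0 0;0 0 0 0 0 0 0;0 0 0 0 0 0 0;0 0 0 0 0 0 0",
  "newtons": 15
}}

```text
time: 3.72
position: [0.4996, -0.2624, 0.0755]
tool_rot: [1.0, 0.028, 0.001, 0.001]
ft_force: [0.3, -0.8, 3.1]
grip_width: 0.0202
grip_force: 15.0
```

```bash
python3 - <<'E'
from plan import *
np.set_printoptions(precision=4,suppress=True)
o=robot.get_obs(); print(o['position'],o['grip_width'],o['grip_force'])
for n in('top','scene'):
    c=cam(n)
    for r in robot.cut_out(n,'yellow_rod_mid')[:1]: print(n,r['p'],np.array(axis(c,r['region'],.01)))
    print(project(c,[[.496,-.26,.0927]]) if n=='scene' else '')
E
```

```text
[ 0.4996 -0.2624  0.0755] 0.0201826887400782 15.000396519899368

scene 0.8 [ 0.5161 -0.2662  0.0689  0.2251  0.0232  0.0281]
[[244.7587 196.7   ]]
```

Gripped at 20.2 mm. The scene camera agrees with the arm, since the fingertips project where they are seen. I lift and carry towards the left-most notch.

Emit:
{"name": "send_rows", "arguments": {
  "deltas": "0 0 -15 0 0 0 0;0 0 -45 0 0 0 0;0 0 -55 0 0 0 0"
}}

```text
time: 4.3
position: [0.4983, -0.2612, 0.1899]
tool_rot: [1.0, 0.028, -0.001, -0.001]
ft_force: [0.4, -0.3, -1.4]
grip_width: 0.0205
grip_force: 15.0
```

```bash
python3 - <<'E'
from plan import *
c=cam('scene'); save(c,'s2.png')
go(.5845,.339,.19,-7.03)
c=cam('top')
for r in robot.cut_out('scene','yellow_rod_mid')[:1]: print(np.array(axis(cam('scene'),r['region'],.01)))
E
```

```text
t 4.35 pos [ 0.5015 -0.2634  0.1975] yaw 3.23 tilt 0.63 turn z 10.26 then shift [   8.6 -608.     7.5] grip 0.0206 15.0 F [ 1.1 -1.   2.6]
[ 0.50748939 -0.26919979  0.08291622  0.24357002  0.14024743  0.02176048]
```

View pics/s2.png

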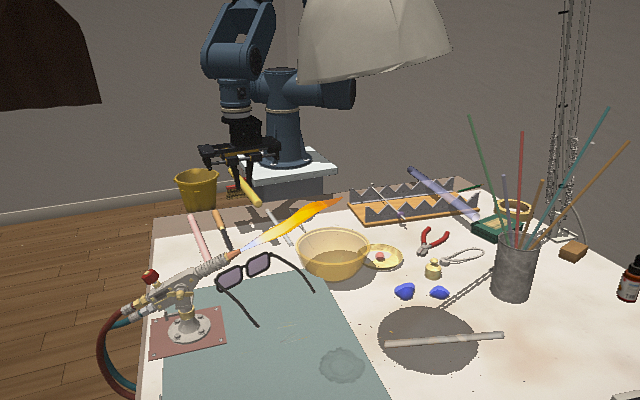

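The rod hangs level in the gripper at about (245,180). I carry it across.

Emit:
{"name": "send_rows", "arguments": {
  "deltas": "0 0 0 0 0 10.3 0;1 -60 0 0 0 0 0;1 -60 0 0 0 0 0;1 -60 0 0 0 0 0;1 -60 0 0 0 0 0;1 -60 0 0 0 0 0;1 -60 0 0 0 0 0;1 -60 0 0 0 0 0;1 -60 0 0 0 0 0;0 -60 0 0 0 0 0"
}}

```text
time: 5.75
position: [0.5724, 0.2746, 0.1869]
tool_rot: [0.998, -0.062, -0.002, 0.001]
ft_force: [1.2, -0.3, -1.3]
grip_width: 0.0204
grip_force: 15.0
```

Emit:
{"name": "send_rows", "arguments": {
  "deltas": "1 -55 0 0 0 0 0;0 -13 0 0 0 0 0;0 0 5 0 0 0 0;0 0 0 0 0 0 0"
}}

```text
time: 6.25
position: [0.5821, 0.3383, 0.1824]
tool_rot: [0.998, -0.063, -0.002, 0.001]
ft_force: [-0.4, -0.4, -0.7]
grip_width: 0.0203
grip_force: 15.0
```

```bash
cat >> plan.py <<'E'
# rod and comb notch relation in the scene view
def chk(t,name,z=.06,crop=(120,250,340,520)):
    c=cam('scene'); c2=cam('top')
    for n,cc in(('scene',c),('top',c2)):
        for r in robot.cut_out(n,t)[:1]: print(n,round(r['p'],2),np.array(axis(cc,r['region'],z)).round(4))
    a,b,l,r_=crop
    cv2.imwrite('pics/'+name,cv2.resize(c['image'][a:b,l:r_,::-1],None,fx=4,fy=4,interpolation=cv2.INTER_CUBIC))
E
python3 - <<'E'
from plan import *
go(.5845,.339,.13,-7.03)
chk('yellow_rod_mid','s3.png')
E
```

```text
t 6.25 pos [0.5821 0.3383 0.1824] yaw -7.18 tilt 0.27 turn z -0.15 then shift [ 2.3 -0.9 52.4] grip 0.0203 15.0 F [-0.4 -0.4 -0.7]
scene 0.78 [ 0.5877  0.3277 -0.1119  0.2417  0.129   0.0132]
top 0.7 [ 0.5805  0.3351 -0.1322  0.2466  0.1284  0.0225]
```

View pics/s3.png

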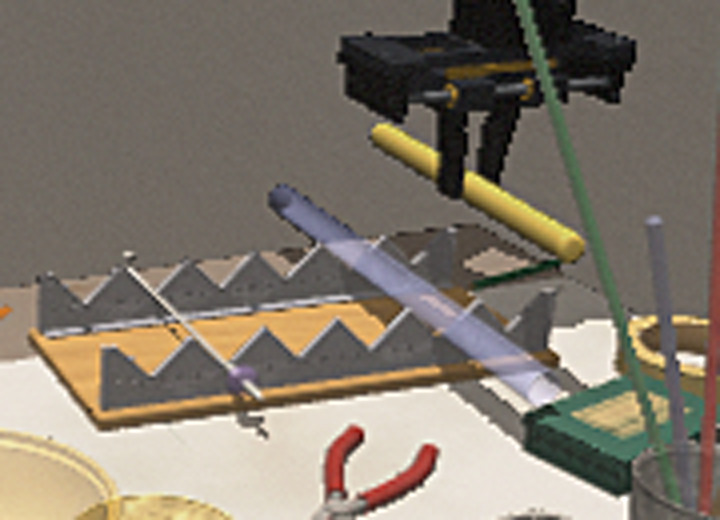

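The rod hangs above the left-most notch, crop (480,190). Compared with the seated blue tube in the same camera, it needs about 5 mm more to the left. I correct and lower it, slowly at the end.

Emit:
{"name": "send_rows", "arguments": {
  "deltas": "1 -5 0 0 0 0 0;0 0 30 0 0 0 0;0 0 25 0 0 0 0;0 0 6 0 0 0 0;0 0 0 0 0 0 0"
}}

```text
time: 7.08
position: [0.585, 0.3453, 0.1234]
tool_rot: [0.998, -0.062, 0.0, -0.0]
ft_force: [0.3, -0.3, -0.8]
grip_width: 0.0201
grip_force: 15.0
```

```bash
python3 - <<'E'
from plan import *
go(.583,.3434,.111,-7.03)
chk('yellow_rod_mid','s4.png',z=.03)
E
```

```text
t 7.08 pos [0.585  0.3453 0.1234] yaw -7.1 tilt 0.01 turn z -0.07 then shift [-1.8  2.1 12.4] grip 0.0201 15.0 F [ 0.3 -0.3 -0.8]
scene 0.74 [ 0.5874  0.3356 -0.1221  0.2473  0.0702  0.0145]
top 0.66 [ 0.5835  0.3425 -0.124   0.2479  0.0696  0.0217]
```

View pics/s4.png

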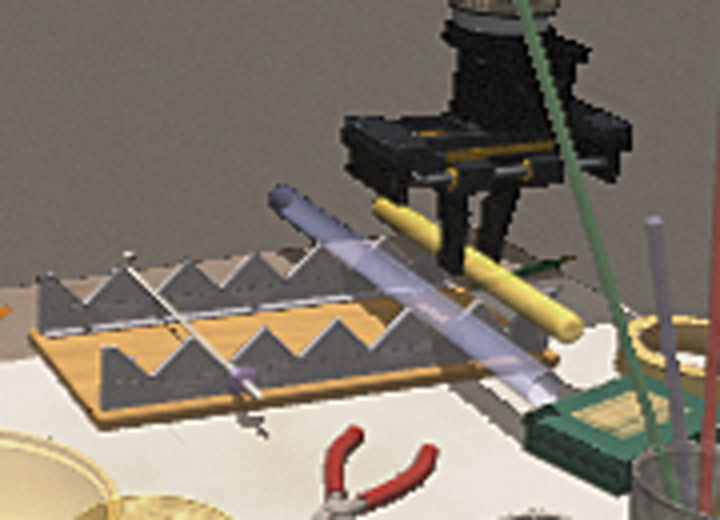

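The rod sits just above its notch. Its spacing from the blue tube measures 57 mm against the nominal 54, so I ease it back 2 mm and lower to contact.

Emit:
{"name": "send_rows", "arguments": {
  "deltas": "-2 2.2 4 0 0 0 0;0 0 3 0 0 0 0;0 0 2 0 0 0 0;0 0 2 0 0 0 0;0 0 0 0 0 0 0"
}}

```text
time: 7.9
position: [0.5825, 0.3429, 0.1127]
tool_rot: [0.998, -0.062, -0.0, 0.0]
ft_force: [-0.6, -2.7, 3.1]
grip_width: 0.0203
grip_force: 15.0
```

Emit:
{"name": "send_rows", "arguments": {
  "deltas": "0 0 0.5 0 0 0 0;0 0 0 0 0 0 0"
}}

```text
time: 8.15
position: [0.5825, 0.3429, 0.1125]
tool_rot: [0.998, -0.062, 0.0, 0.0]
ft_force: [-1.8, -3.0, 5.7]
grip_width: 0.0201
grip_force: 15.0
```

It is touching the left slope. I ease 1 mm right and down, then open gently.

Emit:
{"name": "send_rows", "arguments": {
  "deltas": "0 1 0.5 0 0 0 0;0 0 0.8 0 0 0 0;0 0 0 0 0 0 0"
}}

```text
time: 8.52
position: [0.5827, 0.3421, 0.1117]
tool_rot: [0.998, -0.062, 0.0, 0.0]
ft_force: [-1.7, -3.3, 8.4]
grip_width: 0.0206
grip_force: 15.0
```

Emit:
{"name": "send_rows", "arguments": {
  "deltas": "0 0 0 0 0 0 0.28;0 0 0 0 0 0 0.32;0 0 0 0 0 0 0.38;0 0 0 0 0 0 0.42;0 0 -15 0 0 0 0.42;0 0 -40 0 0 0 0.42;0 0 -50 0 0 0 0.42;0 0 0 0 0 0 0.42"
}}

```text
time: 9.52
position: [0.5853, 0.3436, 0.2219]
tool_rot: [0.998, -0.062, 0.006, -0.003]
ft_force: [0.3, 0.4, -0.9]
grip_width: 0.037
grip_force: 0.0
```

```bash
python3 - <<'E'
from plan import *
chk('yellow_rod_mid','s5.png',z=.03)
# pink: top + offset
go(.526,-.387,.17,3.25)
E
```

```text
scene 0.62 [ 0.5842  0.3323 -0.1148  0.2485  0.0591  0.0217]
top 0.71 [ 0.5802  0.3382 -0.1342  0.2464  0.0572  0.0221]
t 9.72 pos [0.5815 0.3419 0.2145] yaw -7.1 tilt 0.15 turn z -10.35 then shift [-96.7 724.6  44.5] grip 0.0367 0.0 F [-0.2 -0.2 -0.9]
```

View pics/s5.png

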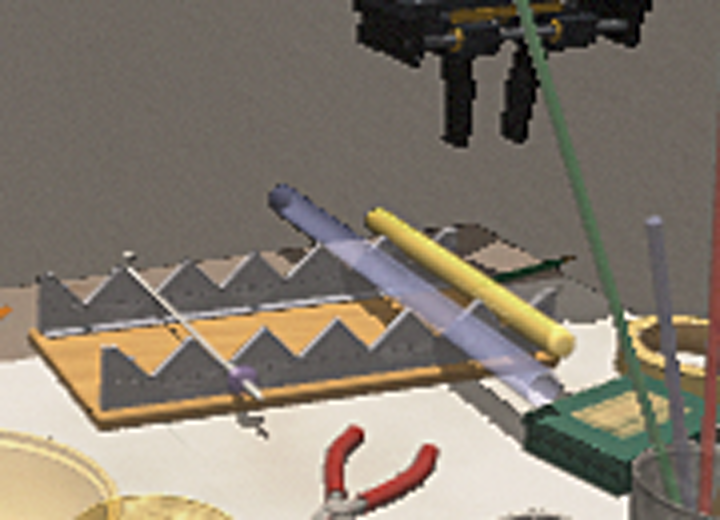

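The yellow rod is seated level (top at 57 mm, as expected) in the left-most notches of both combs, and centred. Next is the pink rod.

Emit:
{"name": "send_rows", "arguments": {
  "deltas": "0 20 0 0 0 -10.4 0.45;-8 60 0 0 0 0 0.45;-8 60 0 0 0 0 0.45;-8 60 0 0 0 0 0.5;-8 60 0 0 0 0 0.5;-8 60 0 0 0 0 0.5;-8 60 0 0 0 0 0.5;-8 60 0 0 0 0 0.5;-8 60 0 0 0 0 0.5;-8 60 0 0 0 0 0.5"
}}

```text
time: 10.98
position: [0.538, -0.2224, 0.2139]
tool_rot: [1.0, 0.029, -0.001, -0.001]
ft_force: [0.5, -0.7, 0.2]
grip_width: 0.0432
grip_force: 0.0
```

Emit:
{"name": "send_rows", "arguments": {
  "deltas": "-8 60 10 0 0 0 0.5;-8 60 20 0 0 0 0.5;-4 40 15 0 0 0 0.5;0 0 0 0 0 0 0.5"
}}

```text
time: 11.48
position: [0.5267, -0.3832, 0.1675]
tool_rot: [1.0, 0.027, -0.001, -0.001]
ft_force: [0.2, 0.1, -0.4]
grip_width: 0.0434
grip_force: 0.0
```

```bash
python3 - <<'E'
from plan import *
go(.526,-.3855,.0735,3.3)
E
```

```text
t 11.47 pos [ 0.5267 -0.3832  0.1675] yaw 3.05 tilt 0.23 turn z -0.25 then shift [-0.9  2.3 94. ] grip 0.0434 0.0 F [ 0.2  0.1 -0.4]
```

Emit:
{"name": "send_rows", "arguments": {
  "deltas": "0 2 45 0 0 -0.2 0.5;0 0 35 0 0 0 0.5;0 0 14 0 0 0 0.5;0 0 0 0 0 0 0;0 0 0 0 0 0 0;0 0 0 0 0 0 0;0 0 0 0 0 0 0"
}}

```text
time: 12.35
position: [0.5292, -0.383, 0.0783]
tool_rot: [1.0, 0.031, 0.001, 0.001]
ft_force: [0.2, 0.3, 3.1]
grip_width: 0.017
grip_force: 15.0
```

Emit:
{"name": "send_rows", "arguments": {
  "deltas": "0 0 -15 0 0 0 0;0 0 -45 0 0 0 0;0 0 -55 0 0 0 0;0 0 0 0 0 0 0"
}}

```text
time: 12.85
position: [0.5308, -0.3847, 0.1982]
tool_rot: [1.0, 0.031, 0.004, 0.004]
ft_force: [-0.7, -0.8, -0.4]
grip_width: 0.0175
grip_force: 15.0
```

```bash
python3 - <<'E'
from plan import *
chk('pink_rod_mid','s6.png',z=.03)
go(.5693,.2343,.19,-7.03)
E
```

```text
scene 0.51 [ 0.5521 -0.3857  0.0438  0.2384  0.1398  0.0161]
t 13.05 pos [ 0.5276 -0.3816  0.1907] yaw 3.5 tilt 0.19 turn z 10.53 then shift [ -34.  -616.4    0.7] grip 0.0171 15.0 F [-0.6  0.5 -2. ]
```

Emit:
{"name": "send_rows", "arguments": {
  "deltas": "0 0 0 0 0 10.5 0;-3.5 -61 0 0 0 0 0;-3.5 -61 0 0 0 0 0;-3.5 -61 0 0 0 0 0;-3.5 -61 0 0 0 0 0;-3.5 -61 0 0 0 0 0;-3.5 -61 0 0 0 0 0;-3.5 -61 0 0 0 0 0;-3.5 -61 0 0 0 0 0;-3 -61 0 0 0 0 0"
}}

```text
time: 14.3
position: [0.5636, 0.168, 0.19]
tool_rot: [0.998, -0.061, -0.002, 0.0]
ft_force: [1.0, -0.7, -0.9]
grip_width: 0.0171
grip_force: 15.0
```

Emit:
{"name": "send_rows", "arguments": {
  "deltas": "-3 -57 0 0 0 0 0;0 -10 0 0 0 0 0;0 0 0 0 0 0 0;0 0 0 0 0 0 0"
}}

```text
time: 14.8
position: [0.5695, 0.2314, 0.191]
tool_rot: [0.998, -0.062, -0.001, 0.001]
ft_force: [0.0, 0.4, -1.2]
grip_width: 0.0174
grip_force: 15.0
```

```bash
python3 - <<'E'
from plan import *
go(.5693,.2343,.1105,-7.03)
chk('pink_rod_mid','s6.png',z=.06)
E
```

```text
t 14.8 pos [0.5695 0.2314 0.191 ] yaw -7.09 tilt 0.14 turn z -0.06 then shift [-0.5 -2.9 80.5] grip 0.0174 15.0 F [ 0.   0.4 -1.2]
scene 0.92 [ 0.5675  0.2232 -0.1247  0.2791  0.1322  0.0319]
top 0.89 [ 0.5634  0.2308 -0.1265  0.2777  0.1312  0.0163]
```

View pics/s6.png

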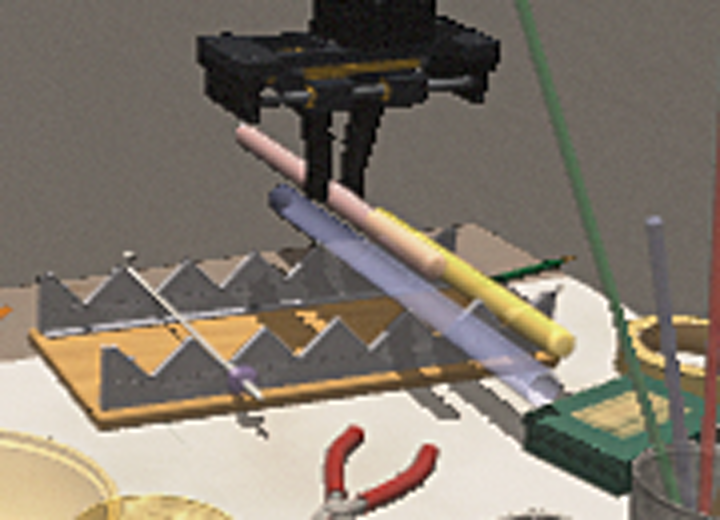

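The pink rod hangs level above its notch at crop (340,200). It needs 4 mm along x and about 1.5 mm left. I lower it.

Emit:
{"name": "send_rows", "arguments": {
  "deltas": "4 -1.5 20 0 0 0 0;0 0 35 0 0 0 0;0 0 16 0 0 0 0;0 0 4 0 0 0 0;0 0 2 0 0 0 0;0 0 0 0 0 0 0"
}}

```text
time: 15.75
position: [0.5746, 0.2342, 0.1156]
tool_rot: [0.998, -0.061, 0.001, -0.0]
ft_force: [0.4, 0.6, -1.4]
grip_width: 0.0169
grip_force: 15.0
```

```bash
python3 - <<'E'
from plan import *
go(.5733,.234,.1105,-7.03)
chk('pink_rod_mid','s7.png',z=.03)
E
```

```text
t 15.75 pos [0.5746 0.2342 0.1156] yaw -6.99 tilt 0.1 turn z 0.04 then shift [-1.3  0.4  5.1] grip 0.0169 15.0 F [ 0.4  0.6 -1.4]
top 0.96 [ 0.5676  0.2339 -0.1287  0.28    0.0555  0.0165]
```

Emit:
{"name": "send_rows", "arguments": {
  "deltas": "0 2 0.5 0 0 0 0;0 0 1 0 0 0 0;0 0 1 0 0 0 0;0 0 0 0 0 0 0"
}}

```text
time: 16.45
position: [0.5745, 0.2332, 0.1142]
tool_rot: [0.998, -0.061, 0.001, -0.001]
ft_force: [-1.5, 3.4, 8.4]
grip_width: 0.0171
grip_force: 15.0
```

Emit:
{"name": "send_rows", "arguments": {
  "deltas": "0 -0.8 0 0 0 0 0;0 0 0.4 0 0 0 0;0 0 0 0 0 0 0"
}}

```text
time: 16.82
position: [0.5746, 0.2337, 0.1138]
tool_rot: [0.998, -0.061, 0.001, -0.001]
ft_force: [-2.1, 2.2, 8.2]
grip_width: 0.0173
grip_force: 15.0
```

Emit:
{"name": "send_rows", "arguments": {
  "deltas": "0 0 0 0 0 0 0.24;0 0 0 0 0 0 0.28;0 0 0 0 0 0 0.34;0 0 0 0 0 0 0.4;0 0 0 0 0 0 0.4;0 0 -15 0 0 0 0.4;0 0 -40 0 0 0 0.4;0 0 -50 0 0 0 0.4;0 0 0 0 0 0 0.4"
}}

```text
time: 17.95
position: [0.5767, 0.2335, 0.2227]
tool_rot: [0.998, -0.061, 0.006, -0.002]
ft_force: [0.6, 0.0, -0.8]
grip_width: 0.0345
grip_force: 0.0
```

```bash
python3 - <<'E'
from plan import *
chk('pink_rod_mid','s7.png',z=.03)
chk('yellow_rod_mid','s7.png',z=.03)
chk('blue_tube_mid','s7.png',z=.03)
c=cam('top'); r=robot.cut_out('top','reamer_mid')[0]; p=pts(c,r['region'])
print(np.array(axis(c,r['region'],.006)).round(4))
go(.4955,-.327,.17,.5)
v,u=np.nonzero(r['region']); im=c['image']
cv2.imwrite('pics/ream.png',cv2.resize(im[150:270,350:490,::-1],None,fx=5,fy=5,interpolation=cv2.INTER_CUBIC))
print('ream z profile')
for a in np.arange(.37,.62,.02):
    k=p[(p[:,0]>a)&(p[:,0]<a+.02)]
    if len(k): print(a.round(2),np.median(k,0).round(4),np.ptp(k[:,1]).round(3))
E
```

```text
scene 0.56 [ 0.5722  0.2266 -0.1064  0.2806  0.0556  0.0197]
top 0.57 [ 0.5689  0.2332 -0.1197  0.2822  0.0541  0.0198]
scene 0.71 [ 0.5856  0.3325 -0.1099  0.2467  0.059   0.0175]
top 0.76 [ 0.5145  0.3463 -0.1398  0.1133  0.0579  0.1084]
scene 0.74 [ 0.5757  0.2782 -0.1147  0.3637  0.0636  0.0209]
top 0.83 [ 0.5739  0.2856 -0.1207  0.3624  0.0622  0.026 ]
[ 0.4925 -0.3223  0.0043  0.2255  0.0202  0.016 ]
t 18.65 pos [0.5739 0.2328 0.2167] yaw -7.0 tilt 0.02 turn z -7.5 then shift [-83.2 559.1  46.7] grip 0.0351 0.0 F [ 0.3 -0.5  0.4]
ream z profile
0.37 [ 0.3845 -0.3234  0.0159] 0.025
0.39 [ 0.4006 -0.3231  0.0182] 0.026
0.41 [ 0.4197 -0.3216  0.0182] 0.026
0.43 [ 0.4412 -0.3215  0.0172] 0.023
0.45 [ 0.4604 -0.3208  0.0168] 0.024
0.47 [ 0.4781 -0.3222  0.017 ] 0.025
0.49 [ 0.4999 -0.322   0.0143] 0.012
0.51 [ 0.5216 -0.3215  0.0138] 0.017
0.53 [ 0.5399 -0.322   0.0137] 0.019
0.55 [ 0.5597 -0.3213  0.0139] 0.016
0.57 [ 0.5795 -0.321   0.0146] 0.012
0.59 [ 0.5983 -0.322   0.0118] 0.013
```

View pics/s7.png

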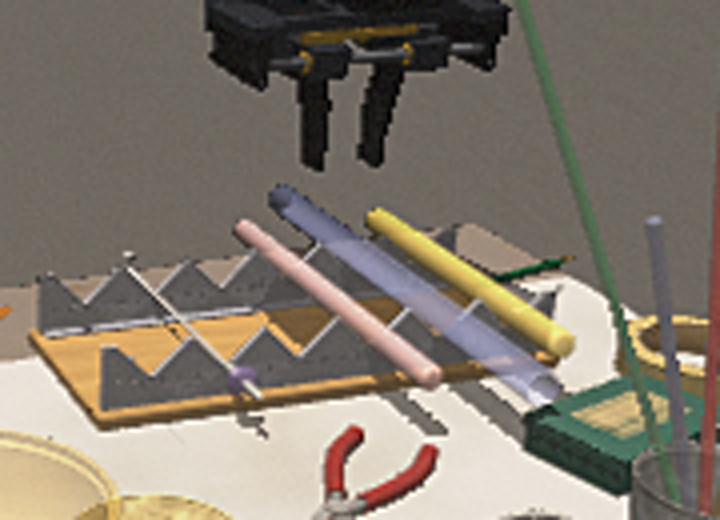

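View pics/ream.png

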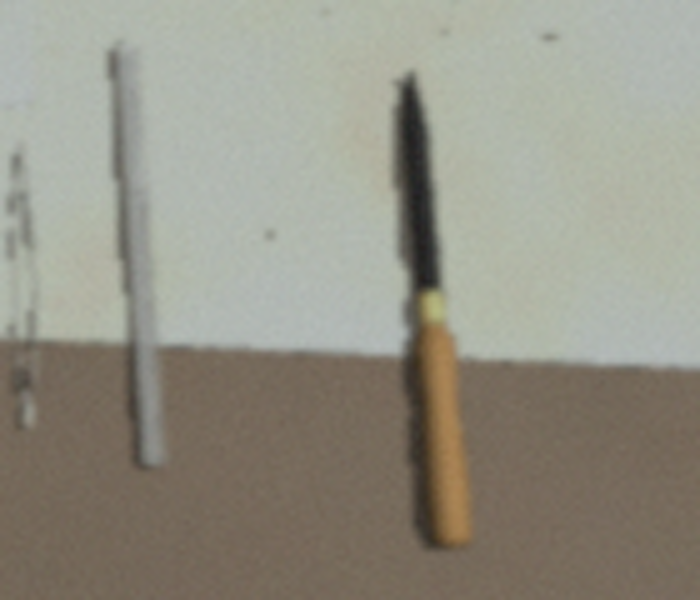

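The pink rod lies seated and level just right of the blue tube. The reamer's neck (brass ferrule) is at crop (431,305). I go for the reamer.

Emit:
{"name": "send_rows", "arguments": {
  "deltas": "0 0 0 0 0 -7.5 0.4;-9 60 0 0 0 0 0.4;-9 60 0 0 0 0 0.5;-9 60 0 0 0 0 0.5;-9 60 0 0 0 0 0.5;-9 60 0 0 0 0 0.5;-9 60 0 0 0 0 0.5;-9 60 5 0 0 0 0.5;-9 60 15 0 0 0 0.5;-9 60 20 0 0 0 0.5"
}}

```text
time: 19.9
position: [0.4978, -0.309, 0.1776]
tool_rot: [1.0, 0.004, 0.001, 0.001]
ft_force: [0.3, 0.9, 1.1]
grip_width: 0.0434
grip_force: 0.0
```

Emit:
{"name": "send_rows", "arguments": {
  "deltas": "-2 17 6 0 0 0 0.5;0 0 0 0 0 0 0.5;0 0 0 0 0 0 0.5"
}}

```text
time: 20.27
position: [0.4961, -0.3218, 0.1717]
tool_rot: [1.0, 0.005, -0.0, -0.001]
ft_force: [0.7, 0.4, -0.1]
grip_width: 0.0435
grip_force: 0.0
```

```bash
python3 - <<'E'
from plan import *
go(.4955,-.3255,.0735,.4)
E
```

```text
t 20.27 pos [ 0.4961 -0.3218  0.1717] yaw 0.58 tilt 0.07 turn z 0.18 then shift [-0.6  3.7 98.2] grip 0.0435 0.0 F [ 0.7  0.4 -0.1]
```

Emit:
{"name": "send_rows", "arguments": {
  "deltas": "-0.5 3.5 45 0 0 0.2 0.5;0 0 38 0 0 0 0.5;0 0 14.5 0 0 0 0.5;0 0 0 0 0 0 0;0 0 0 0 0 0 0;0 0 0 0 0 0 0;0 0 0 0 0 0 0",
  "newtons": 20
}}

```text
time: 21.15
position: [0.4958, -0.3274, 0.0749]
tool_rot: [1.0, 0.003, 0.001, 0.001]
ft_force: [-0.1, 0.5, 1.3]
grip_width: 0.0122
grip_force: 20.1
```

Emit:
{"name": "send_rows", "arguments": {
  "deltas": "0 0 -12 0 0 0 0;0 0 -45 0 0 0 0;0 0 -60 0 0 0 0;0 0 0 0 0 0 0"
}}

```text
time: 21.65
position: [0.4978, -0.3293, 0.1967]
tool_rot: [1.0, 0.003, 0.004, 0.004]
ft_force: [-0.0, -0.9, -1.1]
grip_width: 0.0124
grip_force: 20.0
```

```bash
python3 - <<'E'
from plan import *
# notch -27: centre (.566,.2075)
go(.566-.0033,.2075-.0268,.19,-7.03)
chk('reamer_mid','s8.png',z=.03,crop=(130,230,180,300))
E
```

```text
t 21.65 pos [ 0.4978 -0.3293  0.1967] yaw 0.3 tilt 0.7 turn z 7.33 then shift [   2.  -514.1    6.7] grip 0.0124 20.0 F [-0.  -0.9 -1.1]
scene 0.55 [ 0.5195 -0.331  -0.0342  0.1829  0.1414  0.0114]
```

View pics/s8.png

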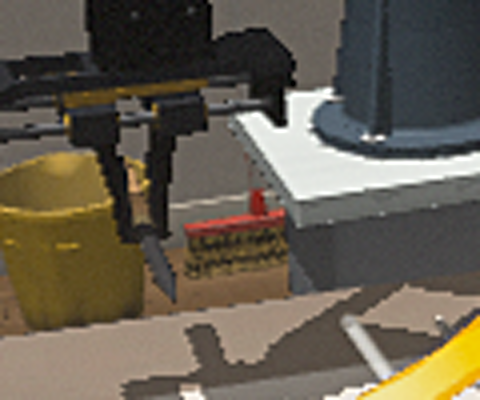

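The reamer is held by its neck, with the tip at crop (170,300). I carry it to the notch left of the mandrel. One picture view is left, so I will rely on numbers from here.

Emit:
{"name": "send_rows", "arguments": {
  "deltas": "0 0 0 0 0 7.3 0;0 -60 0 0 0 0 0;0 -60 0 0 0 0 0;0 -60 0 0 0 0 0;0 -60 0 0 0 0 0;0 -60 0 0 0 0 0;0 -60 0 0 0 0 0;1 -60 0 0 0 0 0;1 -60 0 0 0 0 0;0 -31 0 0 0 0 0"
}}

```text
time: 23.1
position: [0.5586, 0.1828, 0.1888]
tool_rot: [0.998, -0.06, -0.002, 0.0]
ft_force: [1.0, -0.8, -1.1]
grip_width: 0.0123
grip_force: 20.0
```

Emit:
{"name": "send_rows", "arguments": {
  "deltas": "0 0 0 0 0 0 0;0 0 0 0 0 0 0"
}}

```text
time: 23.35
position: [0.5588, 0.1793, 0.1894]
tool_rot: [0.998, -0.061, -0.002, 0.001]
ft_force: [0.1, -0.1, -1.0]
grip_width: 0.0122
grip_force: 20.0
```

```bash
cat >> plan.py <<'E'
def prof(t,z,n='top'):
    c=cam(n); r=robot.cut_out(n,t)[0]; p=pts(c,r['region']); p=p[p[:,2]>z]
    w=np.radians(-7.03); e=np.array([np.cos(w),np.sin(w)]); f=np.array([-np.sin(w),np.cos(w)])
    q=p[:,:2]-[.5647,.2094]; s=q@e; y=q@f
    print(t,round(r['p'],2),'ends',np.percentile(s,[.5,99.5]).round(4))
    for a in np.arange(-.14,.15,.04):
        k=(s>a-.012)&(s<a+.012)
        if k.sum()>4: print(' s%.2f y%.4f w%.4f ztop%.4f'%(a,np.median(y[k]),np.ptp(y[k]),np.percentile(p[k,2],85)))
E
python3 - <<'E'
from plan import *
go(.566-.0033,.2075-.0268,.109,-7.03)
prof('reamer_mid',.06); prof('pink_rod_mid',.03)
E
```

```text
t 23.35 pos [0.5588 0.1793 0.1894] yaw -6.99 tilt 0.2 turn z 0.04 then shift [ 3.7 -1.9 80.4] grip 0.0122 20.0 F [ 0.1 -0.1 -1. ]
reamer_mid 0.96 ends [-0.1188  0.109 ]
 s-0.10 y-0.0309 w0.0196 ztop0.1344
 s-0.06 y-0.0310 w0.0189 ztop0.1332
 s0.06 y-0.0316 w0.0112 ztop0.1307
 s0.10 y-0.0312 w0.0091 ztop0.1292
pink_rod_mid 0.97 ends [-0.1401  0.1421]
 s-0.14 y0.0239 w0.0169 ztop0.0532
 s-0.10 y0.0239 w0.0176 ztop0.0529
 s-0.06 y0.0242 w0.0187 ztop0.0531
 s-0.02 y0.0234 w0.0173 ztop0.0533
 s0.02 y-0.0856 w0.0313 ztop0.3979
 s0.10 y0.0228 w0.0137 ztop0.0543
 s0.14 y0.0251 w0.0174 ztop0.0530
```

The reamer is level, about 1.5 mm too far right and 4 mm short along x. I lower it, then tip the nose down 3° so handle and graphite land together.

Emit:
{"name": "send_rows", "arguments": {
  "deltas": "4 -1.7 20 0 0 0 0;0 0 35 0 0 0 0;0 0 14 0 0 0 0;3.4 0 0 0 -3 0 0;0 0 2 0 0 0 0;0 0 0 0 0 0 0"
}}

```text
time: 24.3
position: [0.567, 0.1806, 0.1197]
tool_rot: [0.998, -0.061, -0.026, -0.002]
ft_force: [0.5, 0.1, -1.2]
grip_width: 0.0123
grip_force: 20.0
```

```bash
python3 - <<'E'
from plan import *
go(.5687,.181,.109,-7.03)
prof('reamer_mid',.03)
E
```

```text
t 24.3 pos [0.567  0.1806 0.1197] yaw -7.01 tilt 2.99 turn z 0.02 then shift [ 1.7 -0.6 10.7] grip 0.0123 20.0 F [ 0.5  0.1 -1.2]
reamer_mid 0.58 ends [-0.1136  0.1013]
 s-0.10 y-0.0282 w0.0201 ztop0.0695
 s-0.06 y-0.0288 w0.0190 ztop0.0668
 s-0.02 y-0.0303 w0.0173 ztop0.0656
 s0.06 y-0.0287 w0.0067 ztop0.0574
 s0.10 y-0.0284 w0.0085 ztop0.0560
```

Emit:
{"name": "send_rows", "arguments": {
  "deltas": "0 0 5 0 0 0 0;0 0 2.5 0 0 0 0;0 0 1 0 0 0 0;0 0 0 0 0 0 0"
}}

```text
time: 24.9
position: [0.5667, 0.1807, 0.1113]
tool_rot: [0.998, -0.061, -0.026, -0.002]
ft_force: [0.4, 1.7, -1.2]
grip_width: 0.012
grip_force: 20.0
```

Emit:
{"name": "send_rows", "arguments": {
  "deltas": "0 0 1 0 0 0 0;0 0 0 0 0 0 0"
}}

```text
time: 25.15
position: [0.5667, 0.1807, 0.1104]
tool_rot: [0.998, -0.061, -0.026, -0.002]
ft_force: [-0.6, -0.7, -0.1]
grip_width: 0.0124
grip_force: 20.0
```

Emit:
{"name": "send_rows", "arguments": {
  "deltas": "0 0 1 0 0 0 0;0 0 0 0 0 0 0"
}}

```text
time: 25.4
position: [0.5666, 0.1807, 0.1094]
tool_rot: [0.998, -0.061, -0.026, -0.002]
ft_force: [0.0, 0.3, -0.9]
grip_width: 0.0121
grip_force: 20.0
```

```bash
python3 - <<'E'
from plan import *
go(.5687,.181,.109,-7.03)
print(robot.get_obs()['moment'])
prof('reamer_mid',.03)
E
```

```text
t 25.4 pos [0.5666 0.1807 0.1094] yaw -7.0 tilt 3.0 turn z 0.03 then shift [ 2.  -0.5  0.4] grip 0.0121 20.0 F [ 0.   0.3 -0.9]
[-0.01614805 -0.07976714 -0.04243386]
reamer_mid 0.98 ends [-0.1124  0.0927]
 s-0.10 y-0.0292 w0.0165 ztop0.0591
 s-0.06 y-0.0288 w0.0165 ztop0.0567
 s-0.02 y-0.0275 w0.0163 ztop0.0558
 s0.06 y-0.0300 w0.0094 ztop0.0474
 s0.10 y-0.0289 w0.0053 ztop0.0462
```

Still about a millimetre above contact.

Emit:
{"name": "send_rows", "arguments": {
  "deltas": "0 0 0.7 0 0 0 0;0 0 0.7 0 0 0 0;0 0 0 0 0 0 0"
}}

```text
time: 25.88
position: [0.5668, 0.1808, 0.1082]
tool_rot: [0.998, -0.061, -0.026, -0.002]
ft_force: [-0.9, 0.3, 2.4]
grip_width: 0.012
grip_force: 20.0
```

Emit:
{"name": "send_rows", "arguments": {
  "deltas": "0 0 0.7 0 0 0 0;0 0 0 0 0 0 0"
}}

```text
time: 26.12
position: [0.5668, 0.1808, 0.108]
tool_rot: [0.998, -0.061, -0.026, -0.002]
ft_force: [-1.1, -0.5, 5.1]
grip_width: 0.0122
grip_force: 20.0
```

```bash
python3 - <<'E'
from plan import *
print(robot.get_obs()['moment'],robot.get_obs()['ft_force'])
E
```

```text
[0.01116465 0.11239773 0.04459643] [-1.11314027 -0.47544481  5.10728003]
```

Emit:
{"name": "send_rows", "arguments": {
  "deltas": "0 0 0.4 0 0 0 0;0 0 0 0 0 0 0.18;0 0 0 0 0 0 0.2;0 0 0 0 0 0 0.24;0 0 0 0 0 0 0.32;0 0 0 0 0 0 0.36;0 0 -15 0 0 0 0.36;0 0 -40 0 0 0 0.36;0 0 -45 0 3 0 0.36;0 0 0 0 0 0 0.36"
}}

```text
time: 27.38
position: [0.5738, 0.1806, 0.2117]
tool_rot: [0.998, -0.061, 0.005, -0.001]
ft_force: [-0.4, 0.2, -0.7]
grip_width: 0.0314
grip_force: 0.0
```

```bash
python3 - <<'E'
from plan import *
for t in ['reamer_mid','pink_rod_mid','bead_mandrel_mid']: prof(t,.03)
c=cam('top'); r=robot.cut_out('top','clear_tube_mid')
for k in r[:2]: print(k['p'],k['box'],np.array(axis(c,k['region'],.005)).round(4))
go(.530,-.186,.17,.9)
E
```

```text
reamer_mid 0.57 ends [-0.1137  0.1158]
 s-0.10 y-0.0298 w0.0204 ztop0.0580
 s-0.06 y-0.0291 w0.0181 ztop0.0551
 s-0.02 y-0.0298 w0.0555 ztop0.0540
 s0.06 y-0.0304 w0.0069 ztop0.0465
 s0.10 y-0.0282 w0.0074 ztop0.0434
pink_rod_mid 0.58 ends [-0.1398  0.1404]
 s-0.14 y0.0238 w0.0162 ztop0.0533
 s-0.10 y0.0245 w0.0183 ztop0.0534
 s-0.06 y0.0239 w0.0212 ztop0.0539
 s-0.02 y0.0241 w0.0162 ztop0.0533
 s0.10 y0.0230 w0.0150 ztop0.0539
 s0.14 y0.0242 w0.0154 ztop0.0538
bead_mandrel_mid 0.67 ends [-0.1177  0.113 ]
 s-0.10 y-0.0818 w0.0027 ztop0.0351
 s0.02 y-0.0812 w0.0027 ztop0.0356
 s0.10 y-0.0833 w0.0122 ztop0.0442
0.75 [371.4, 159.3, 383.1, 245.1] [ 0.5271 -0.1823  0.0177  0.2061  0.0136  0.0128]
t 27.77 pos [0.5712 0.18   0.2056] yaw -7.0 tilt 0.14 turn z -7.9 then shift [-47.  365.3  35.6] grip 0.0315 0.0 F [-0.3  0.1  0.5]
```

The reamer is seated and centred, and the mandrel is undisturbed. Last is the clear tube.

Emit:
{"name": "send_rows", "arguments": {
  "deltas": "0 0 0 0 0 -8 0.38;-8 60 0 0 0 0 0.38;-8 60 0 0 0 0 0.38;-8 60 0 0 0 0 0.38;-8 60 10 0 0 0 0.38;-8 60 15 0 0 0 0.38;-7 60 12 0 0 0 0.38;0 5 0 0 0 0 0.38;0 0 0 0 0 0 0.38"
}}

```text
time: 28.9
position: [0.5307, -0.1857, 0.1691]
tool_rot: [1.0, 0.008, -0.001, -0.001]
ft_force: [0.8, -0.1, -0.3]
grip_width: 0.0328
grip_force: 0.0
```

```bash
python3 - <<'E'
from plan import *
go(.5295,-.1855,.0725,1.0)
E
```

```text
t 28.9 pos [ 0.5307 -0.1857  0.1691] yaw 0.92 tilt 0.1 turn z -0.08 then shift [-1.2 -0.3 96.6] grip 0.0328 0.0 F [ 0.8 -0.1 -0.3]
```

Emit:
{"name": "send_rows", "arguments": {
  "deltas": "-1 0 45 0 0 0 0.38;0 0 37 0 0 0 0.38;0 0 14 0 0 0 0.38;0 0 0 0 0 0 0;0 0 0 0 0 0 0;0 0 0 0 0 0 0;0 0 0 0 0 0 0",
  "newtons": 10
}}

```text
time: 29.78
position: [0.5309, -0.1859, 0.0751]
tool_rot: [1.0, 0.009, 0.001, 0.001]
ft_force: [0.1, 1.7, 4.7]
grip_width: 0.0126
grip_force: 10.0
```

Emit:
{"name": "send_rows", "arguments": {
  "deltas": "0 0 -12 0 0 0 0;0 0 -45 0 0 0 0;0 0 -60 0 0 0 0;0 0 0 0 0 0 0"
}}

```text
time: 30.28
position: [0.5325, -0.1872, 0.196]
tool_rot: [1.0, 0.009, 0.005, 0.003]
ft_force: [-0.6, -0.1, -0.0]
grip_width: 0.0125
grip_force: 10.0
```

```bash
python3 - <<'E'
from plan import *
go(.566-.0165,.2075-.134,.19,-7.03)
E
```

```text
t 30.27 pos [ 0.5325 -0.1872  0.196 ] yaw 1.0 tilt 0.65 turn z 8.03 then shift [ -15.1 -260.8    6. ] grip 0.0125 10.0 F [-0.6 -0.1 -0. ]
```

Emit:
{"name": "send_rows", "arguments": {
  "deltas": "0 0 0 0 0 8 0;-3 -52 0 0 0 0 0;-3 -52 0 0 0 0 0;-3 -52 0 0 0 0 0;-3 -52 0 0 0 0 0;-3 -52 0 0 0 0 0;0 0 0 0 0 0 0;0 0 0 0 0 0 0;0 0 0 0 0 0 0"
}}

```text
time: 31.4
position: [0.5468, 0.0729, 0.1905]
tool_rot: [0.998, -0.062, -0.0, 0.0]
ft_force: [-0.3, -0.9, -0.8]
grip_width: 0.0124
grip_force: 10.0
```

```bash
python3 - <<'E'
from plan import *
go(.566-.0165,.2075-.134,.109,-7.03)
prof('clear_tube_mid',.06)
E
```

```text
t 31.4 pos [0.5468 0.0729 0.1905] yaw -7.1 tilt 0.04 turn z -0.07 then shift [ 2.6 -1.  81.5] grip 0.0124 10.0 F [-0.3 -0.9 -0.8]Traceback (most recent call last):
  File "<stdin>", line 3, in <module>
  File "plan.py", line 17, in prof
    c=cam(n); r=robot.cut_out(n,t)[0]; p=pts(c,r['region']); p=p[p[:,2]>z]
                ~~~~~~~~~~~~~~~~~~^^^
IndexError: list index out of range
```

Emit:
{"name": "send_rows", "arguments": {
  "deltas": "2.5 -1 20 0 0 0 0;0 0 35 0 0 0 0;0 0 16 0 0 0 0;0 0 0 0 0 0 0;0 0 0 0 0 0 0"
}}

```text
time: 32.12
position: [0.5501, 0.0746, 0.1205]
tool_rot: [0.998, -0.061, 0.001, 0.0]
ft_force: [-0.2, -0.2, 0.6]
grip_width: 0.0129
grip_force: 10.0
```

```bash
python3 - <<'E'
from plan import *
go(.566-.0165,.2075-.134,.108,-7.03)
for n in ('top','scene'):
    try: prof('clear_tube_mid',.03,n)
    except Exception as e: print(n,e)
c=cam('scene')
cv2.imwrite('pics/s9.png',cv2.resize(c['image'][120:250,320:490,::-1],None,fx=4.5,fy=4.5,interpolation=cv2.INTER_CUBIC))
E
```

```text
t 32.12 pos [0.5501 0.0746 0.1205] yaw -7.02 tilt 0.09 turn z 0.01 then shift [-0.5  1.2 12.5] grip 0.0129 10.0 F [-0.2 -0.2  0.6]
clear_tube_mid 0.39 ends [-0.1158 -0.0763]
 s-0.10 y-0.1368 w0.0109 ztop0.0589
clear_tube_mid 0.55 ends [-0.091   0.1053]
 s-0.06 y-0.1408 w0.0059 ztop0.0607
 s0.02 y-0.1404 w0.0090 ztop0.0604
 s0.06 y-0.1401 w0.0098 ztop0.0609
 s0.10 y-0.1386 w0.0132 ztop0.0598
```

The tube is over its notch and needs about 6 mm along x. I lower in small steps.

Emit:
{"name": "send_rows", "arguments": {
  "deltas": "3 0 0 0 0 0 0;3 0 6 0 0 0 0;0 0 2.5 0 0 0 0;0 0 1 0 0 0 0;0 0 0 0 0 0 0"
}}

```text
time: 33.0
position: [0.5555, 0.074, 0.1104]
tool_rot: [0.998, -0.061, 0.0, 0.0]
ft_force: [0.2, -1.9, 1.0]
grip_width: 0.0125
grip_force: 10.0
```

Emit:
{"name": "send_rows", "arguments": {
  "deltas": "0 0 0.8 0 0 0 0;0 0 0.7 0 0 0 0;0 0 0 0 0 0 0"
}}

```text
time: 33.38
position: [0.5555, 0.0738, 0.1096]
tool_rot: [0.998, -0.061, 0.0, 0.0]
ft_force: [-2.1, -3.1, 6.5]
grip_width: 0.0127
grip_force: 10.0
```

Emit:
{"name": "send_rows", "arguments": {
  "deltas": "0 0.8 0 0 0 0 0;0 0 0.5 0 0 0 0;0 0 0 0 0 0 0"
}}

```text
time: 33.75
position: [0.5555, 0.0733, 0.1092]
tool_rot: [0.998, -0.061, 0.0, 0.0]
ft_force: [-1.3, -0.7, 9.0]
grip_width: 0.0125
grip_force: 10.0
```

```bash
python3 - <<'E'
from plan import *
go(.5555,.073,.108,-7.03)
for n in ('top','scene'):
    try: prof('clear_tube_mid',.03,n)
    except Exception as e: print(n,e)
E
```

```text
t 33.75 pos [0.5555 0.0733 0.1092] yaw -6.99 tilt 0.04 turn z 0.04 then shift [0.  0.3 1.2] grip 0.0125 10.0 F [-1.3 -0.7  9. ]
clear_tube_mid 0.43 ends [-0.1014 -0.0844]
 s-0.10 y-0.1365 w0.0117 ztop0.0474
clear_tube_mid 0.53 ends [-0.0947  0.1098]
 s-0.10 y-0.1420 w0.0090 ztop0.0493
 s-0.06 y-0.1417 w0.0079 ztop0.0486
 s0.02 y-0.1410 w0.0086 ztop0.0491
 s0.06 y-0.1410 w0.0103 ztop0.0493
 s0.10 y-0.1401 w0.0120 ztop0.0489
```

Seated: the tube's top is at 47.4 mm, as expected. I release and rise.

Emit:
{"name": "send_rows", "arguments": {
  "deltas": "0 0 0 0 0 0 0.18;0 0 0 0 0 0 0.2;0 0 0 0 0 0 0.25;0 0 0 0 0 0 0.33;0 0 0 0 0 0 0.36;0 0 -15 0 0 0 0.36;0 0 -40 0 0 0 0.36;0 0 -50 0 0 0 0.36;0 40 -20 0 0 0 0.36;0 60 0 0 0 0 0.36"
}}

```text
time: 35.2
position: [0.5446, -0.0259, 0.2368]
tool_rot: [0.998, -0.059, 0.004, 0.001]
ft_force: [0.2, -0.4, -0.2]
grip_width: 0.0316
grip_force: 0.0
```

Emit:
{"name": "send_rows", "arguments": {
  "deltas": "0 60 0 0 0 0 0.36;0 60 0 0 0 0 0.36;0 40 0 0 0 0 0.36;0 0 0 0 0 0 0.36"
}}

```text
time: 35.7
position: [0.5237, -0.1879, 0.2344]
tool_rot: [0.998, -0.063, 0.001, 0.001]
ft_force: [0.6, 0.5, -0.0]
grip_width: 0.0316
grip_force: 0.0
```

```bash
python3 - <<'E'
from plan import *
for t in ['yellow_rod_mid','blue_tube_mid','pink_rod_mid','reamer_mid','bead_mandrel_mid','clear_tube_mid']:
    try: prof(t,.03)
    except Exception as e: print(t,e)
a=cam('scene')['image'][140:250,320:500]; b=cam('top')['image'][90:270,120:320]
a=cv2.resize(a,(720,270),interpolation=cv2.INTER_CUBIC)[:, :]; b=cv2.resize(b,(360,324),interpolation=cv2.INTER_CUBIC)
o=np.zeros((596,720,3),np.uint8); o[:270]=a; o[271:595,:360]=b
cv2.imwrite('pics/fin.png',o[:,:,::-1])
E
```

```text
yellow_rod_mid 0.92 ends [-0.0891  0.1233]
 s-0.10 y0.1277 w0.0076 ztop0.0546
 s-0.06 y0.1310 w0.0220 ztop0.0565
 s-0.02 y0.1310 w0.0203 ztop0.0567
 s0.02 y0.1313 w0.0202 ztop0.0566
 s0.06 y0.1308 w0.0197 ztop0.0574
 s0.10 y0.1308 w0.0209 ztop0.0566
blue_tube_mid 0.85 ends [-0.1193  0.1818]
 s-0.10 y0.0765 w0.0244 ztop0.0617
 s-0.06 y0.0760 w0.0227 ztop0.0616
 s-0.02 y0.0764 w0.0230 ztop0.0612
 s0.02 y0.0765 w0.0233 ztop0.0616
 s0.06 y0.0769 w0.0278 ztop0.0620
 s0.10 y0.0768 w0.0243 ztop0.0623
 s0.14 y0.0762 w0.0226 ztop0.0625
pink_rod_mid 0.57 ends [-0.1382  0.1379]
 s-0.14 y0.0239 w0.0132 ztop0.0540
 s-0.10 y0.0245 w0.0172 ztop0.0533
 s-0.06 y0.0228 w0.0146 ztop0.0535
 s-0.02 y0.0245 w0.0170 ztop0.0535
 s0.02 y0.0241 w0.0167 ztop0.0537
 s0.06 y0.0251 w0.0166 ztop0.0532
 s0.10 y0.0242 w0.0165 ztop0.0536
 s0.14 y0.0245 w0.0098 ztop0.0550
reamer_mid 0.74 ends [-0.112   0.1078]
 s-0.10 y-0.0293 w0.0177 ztop0.0573
 s-0.06 y-0.0295 w0.0172 ztop0.0554
 s-0.02 y-0.0301 w0.0163 ztop0.0547
 s0.02 y-0.0280 w0.0130 ztop0.0489
 s0.06 y-0.0285 w0.0110 ztop0.0471
 s0.10 y-0.0273 w0.0092 ztop0.0455
bead_mandrel_mid 0.45 ends [-0.1169  0.1139]
 s-0.02 y-0.0812 w0.0024 ztop0.0369
 s0.10 y-0.0822 w0.0146 ztop0.0433
clear_tube_mid 0.63 ends [-0.1012  0.1065]
 s-0.10 y-0.1359 w0.0133 ztop0.0477
 s-0.06 y-0.1362 w0.0127 ztop0.0475
 s-0.02 y-0.1361 w0.0125 ztop0.0475
 s0.02 y-0.1354 w0.0132 ztop0.0480
 s0.06 y-0.1355 w0.0130 ztop0.0478
 s0.10 y-0.1356 w0.0119 ztop0.0478
```

View pics/fin.png

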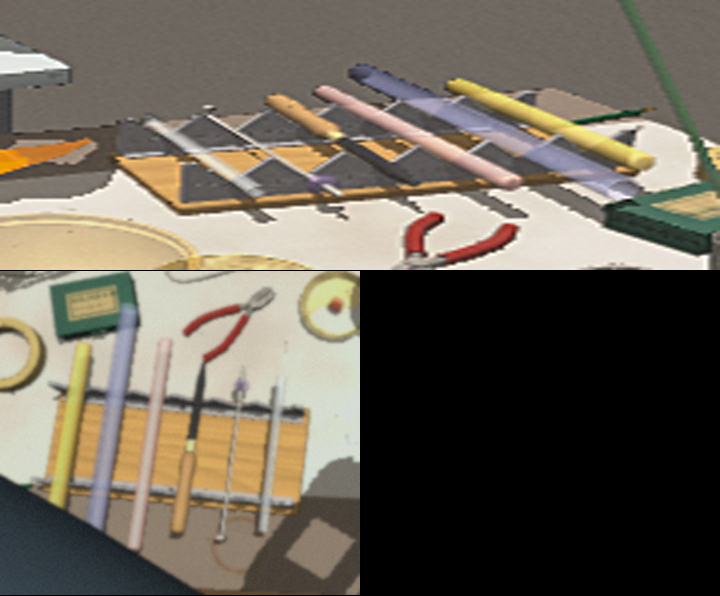

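In the final picture, left to right: yellow, blue, pink, reamer, mandrel, clear. Each lies in one notch of both combs, level and centred, and the gripper is clear. Handing in.

```bash
python3 -c "
from rig import robot
print(robot.hand_in())"
```

```text
the job is handed in; nothing more can be done
None
```

The job is handed in at about 36 s of the allowed 102 s: yellow and pink lie either side of the blue tube, and the reamer and clear tube lie either side of the mandrel, each seated in one notch of both combs and centred to within a few millimetres in the last camera check.

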